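# Close the split valve housing on its dowels and hold it shut

## Robot

A 6-joint arm with a two-finger parallel gripper is mounted at the origin on the work surface. World frame = base frame: x ahead of the robot, y to its left, z up, the work surface at z = 0. Lengths are in m, angles in rad, forces in N, time in s.
With the tool pointing down it reaches from about 0.3 to 0.875 m from the base axis. Payload 6.4 kg.
Tool frame: the origin (TCP) lies on the centre line of the jaws, within the pads' length; the fingertips stand robot.tips_ahead ahead of it and the grasp point (between the pads) lies 2 mm behind it (robot.tips_ahead is the distance from the TCP to the fingertips, in m); z points along the fingers, y is the direction in which the jaws open and shut (so a half turn about z gives the same grasp; the last joint's range is limited). The gripper opens to 88 mm and grips with 3 to 60 N. Pads are 18 mm wide; open, the fingers measure 123 mm over their backs; the gripper's body (75 mm by 187 mm) begins 45 mm behind the grasp point.
Start: joints at [1.008, 0.181, 1.607, -0, 1.354, -0.206], TCP at [0.201, 0.539, 0.256] pointing down, gripper open.
Joint ranges: [-2.99, 2.99], [-0.89, 2.07], [0.3, 2.58], [-1.14, 4.28], [0, 2.63], [-3.12, 3.12]. Speed limits (rad/s): [2.57, 2.57, 3.01, 3.14, 3.14, 3.14].

## Interface

Orientations are given as [roll, pitch, yaw] about the fixed x, y, z axes, in that order (R = Rz(yaw) Ry(pitch) Rx(roll)).
In Python, from workcell import robot gives the robot as it stands.
- The arm moves only by the tool arm_command, never from a script. Its argument "motion" is a list of rows, each a list of 3 entries, a list of its own where there are three numbers: the shift along the world's x, y, z in cm, then the turn about the world's z in degrees, then the closure in counts, from 0 (fully open) to 255 (shut). A call has 1 to 10 rows; each row shifts and turns the pose as measured when the row begins; what a row does not reach is not made up. A row lasts 1/8 s, in which the tool goes at most 62.5 mm and 10.7 degrees, less where a joint would pass 70% of its speed; a pose out of reach is approached as far as the arm can. A call is refused whole if a number of a shift passes 6.25 or a number of a turn 10.7, either way. A call with a gripper value outside its range is refused whole. The fingers move at their own pace and stop on an object; the grip force is fixed at half the most. Time passes only in rows, so rows that do not move let the fingers close. It gives the time, the measured TCP pose, the force and the opening at its end, in the units of the state.
- robot.get_obs(): the state, without advancing time (a new reading comes with each control period).
- robot.camera(name): name is "scene" or "side" or "wrist"; returns a dict with "image" (420x560x3 uint8, red, green, blue), "z_map" (420x560 float32, m along the optical axis (not along the pixel's ray), 0 where there is no reading), "K" (3x3 intrinsics, pixels), "position" and "rotation" of the camera in the world. Camera axes: x right, y up, looking along -z (the intrinsics and any distortion apply to the point x, -y, -z); pixel columns grow to the right and rows downward; lengths in m; the calibration is good to about 2 mm. A picture is of the moment at which its call begins.
- robot.close_job(): hands the job in, once; it reports no verdict.
Trained networks look in a picture, given as the dict that the camera call returned (one of the last four; its "shot" number tells which), for a name from the list of things; names that differ only in an ending like _2 or _b are one class to them, and where a whole thing is asked for, a point or a joint stands for the part that bears it (a point fixed in the world has none). Each returns a list of dicts, best first, with "conf" (0 to 1); they miss things now and then, are a little off and sometimes report something else, mostly with a low value. They report only what shows in the picture. A call takes as long as a camera call. They do not tell look-alikes from the thing itself.
- robot.recognise(label, picture): "location" ([column, row] as shares, 0 to 1, of the picture: columns of its width, rows of its height, amid what is visible of it).
- robot.landmark_of(label, picture): "location" ([column, row] as shares, 0 to 1, of the picture: columns of its width, rows of its height: a listed point, or the origin of a listed thing).
The state is a dict: "t": time; "joints": joint angles; "joint_vel": joint speeds; "joint_torque": joint torques, N m; "tcp_pos": TCP position; "tcp_rot": TCP orientation; "force": force on the tool from outside, world axes, zero at the start; "moment": the same for the moment, N m; "finger_gap": opening from 0.0 (shut) to 1.0 (fully open).
Only numpy, scipy, OpenCV 4.12 (cv2) and the standard library are available. Lean on these libraries where they do the work, as an engineer would, in place of code of your own. Each camera call takes 0.05 s, during which the arm holds its last target.

## Task

Pull the transit plug up out of the steel valve block and leave it in the low parts tray. Then set the aluminium cover onto the block's two dowels and press it down against the springs until it is flush on the block, and finish while still holding it pressed down. Leave the other things on the bench where they are.

Things in the scene. Friction and masses are not known exactly. Their poses are not given: they have to be found in the camera images.
- block: Lower half of the housing: steel block bolted to the bench, 74 (x) x 130 (y) mm, on a 100 x 160 x 10 mm foot plate. Origin at the centre of its underside on the bench, z up; its flat top face is 60 mm above the origin and carries two dowels, two spring pins and, in the middle, the plug. Two round fittings on its +x side reach 53 mm from the centre, below the top face.
- dowel_a (a point): Tip of the dowel at block y = +45 mm, x = 0: upright steel pin, 10 mm in diameter, 22 mm above the top face, the last 6 mm tapering to 4 mm.
- dowel_b (a point): Tip of the other, equal dowel, at block y = -45 mm, x = 0.
- spring_pin_a (a joint): Sprung pin, 8 mm in diameter, at block y = +25 mm, x = 0: how far it is pressed in, m. 0: it stands 8 mm above the top face; 0.008: flush. It pushes up with about 4 N at 0 and 9 N when flush, so the cover, set down, rides about 8 mm proud until pressed.
- spring_pin_b (a joint): Sprung pin, 8 mm in diameter, at block y = -25 mm, x = 0: how far it is pressed in, m. 0: it stands 8 mm above the top face; 0.008: flush. It pushes up with about 4 N at 0 and 9 N when flush, so the cover, set down, rides about 8 mm proud until pressed.
- block_face (a point): The centre of the block's top face (mouth of the plug's bore), axes as the block's. The cover's origin comes to this point when it is flush.
- plug: Grey plastic transit plug, about 60 g, in the middle of the block's top face. Origin on its axis at the underside of its round flange (28 mm across, 4 mm thick), which lies on the block's top face while the plug is in; z points up out of the bore. Below is a round shank, 17 mm in diameter, 25 mm long, its groove held by two sprung balls: it takes about 5 to 15 N straight up to pull free, within the first 15 mm.
- plug_grip (a point): Centre height to grip the plug, 24 mm above its origin. The grip is a flat upright bar, 14 mm thick along the plug's x, 34 mm along its y, from 4 to 34 mm above the origin; take it across the 14 mm.
- cover: Upper half of the housing: aluminium cover, 0.3 to 0.45 kg, lying on the bench right way up. Origin at the centre of its flat underside, z up. Plate 70 (x) x 124 (y) x 24 (z) mm with two through holes, 12 mm in diameter, at y = +45 and -45 mm (x = 0), for the dowels. It fits equally well turned half round.
- cover_rib (a point): Point to grip the cover, 47 mm above its origin, on its upright rib: 30 mm thick along the cover's x, 52 mm along its y, from 24 to 58 mm above the origin.
- tray: Low open grey sheet-metal tray, fixed, 130 (x) x 160 (y) x 28 (z) mm outside, 3 mm walls and floor. Origin at the centre of its underside.
- spool: Bystander: grooved aluminium spool standing on end, 52 mm diameter, 55 mm high, origin under its centre. Leave alone.
- wrench: Bystander: steel wrench lying flat, 170 mm long. Leave alone.
- bolt: Bystander: large hex bolt standing on its head, 58 mm high, origin under its centre. Leave alone.
- collar: Bystander: steel collar, 60 mm diameter, 30 mm high, origin under its centre. Leave alone.
- jar: Bystander: white jar, 70 mm diameter, 90 mm high, origin under its centre. Leave alone.
- blank: Bystander: plain aluminium blank, 90 x 60 x 20 mm, without holes or rib, origin under its centre. Leave alone.
- driver: Bystander: screwdriver lying flat, 200 mm long. Leave alone.
Things that resemble listed ones, but are neither listed nor needed, are in the scene too. What is shaped like the cover but purple is not meant.

How it is judged:
By the outcome, as a careful person would: the job done as asked, in the order asked, and still so for the second after the job is handed in, while the arm keeps its last pose, push and grip.
It also fails if it takes over 51 s, if anything falls off the work surface, if the arm or the gripper's body presses on something with over 40 N, if the wrist force passes 120 N, or if a joint passes its speed limit or range.

## Working session

There is one attempt and no reset: what is moved stays moved. The work goes in short steps, Python scripts to look and compute and a tool call to move; the robot and the scene stay as the last step left them, time stands still between calls to the robot, and variables do not carry over. Pictures are saved under pics/ and viewed, and the job is handed in when it is done.

Besides the shell and the picture viewer there is one more tool, called after ">>>" by a JSON object that holds its "method" and its "body", one argument or row to a line. arm_command: Moves the arm, as the interface text tells. Its arguments: {"type":"object","properties":{"motion":{"type":"array","items":{"type":"array"}}},"required":["motion"]}

```bash
ls; mkdir -p pics
cat > h.py <<'E'
import numpy as np, cv2
from workcell import robot
def save(c,n): cv2.imwrite('pics/'+n+'.png', c['image'][:,:,::-1])
def pix2w(c,u,v,z=None,zw=None):
    K=c['K'];d=np.array([(u-K[0,2])/K[0,0],-(v-K[1,2])/K[1,1],-1.0])
    R=np.array(c['rotation']);p=np.array(c['position'])
    if R.shape!=(3,3): 
        from scipy.spatial.transform import Rotation; R=Rotation.from_euler('xyz',R).as_matrix()
    dw=R@d
    if zw is not None: return p+dw*(zw-p[2])/dw[2]
    return p+dw*z
def cloud(c):
    K=c['K'];R=np.array(c['rotation']);z=c['z_map'];v,u=np.mgrid[:z.shape[0],:z.shape[1]]
    d=np.stack([(u-K[0,2])/K[0,0],-(v-K[1,2])/K[1,1],-np.ones_like(z)],-1)*z[...,None]
    w=d@R.T+np.array(c['position']); w[z==0]=np.nan
    return w
E
python3 - <<'E'
from h import *
print(robot.tips_ahead, robot.get_obs())
for n in ['scene','side','wrist']:
    c=robot.camera(n); save(c,n+'0'); print(n,[k for k in c],c['K'],c['position'],c['rotation'])
    np.save('pics/%s0.npy'%n,c,allow_pickle=True)
    for l in ['block','plug','plug_grip','cover','cover_rib','dowel_a','tray','block_face']:
        try:
            print(l,[(round(r['conf'],2),(np.array(r['location'])*[560,420]).round(1)) for r in robot.landmark_of(l,c)])
        except Exception as e: print(l,e)
E
```

```text
pics
0.017 {'t': 0.0, 'joints': array([ 1.00767076e+00,  1.81529662e-01,  1.60798788e+00, -1.25671708e-05,
        1.35382627e+00, -2.06335281e-01]), 'joint_vel': array([ 0.00031456,  0.00150355,  0.00036051, -0.00221044,  0.00109595,
        0.0006629 ]), 'joint_torque': array([-1.10368863e-03, -4.33877313e+01, -3.41840637e+01,  7.01340311e-02,
        3.85889935e-02, -8.28512384e-05]), 'tcp_pos': array([0.20055803, 0.53834639, 0.25482625]), 'tcp_rot': array([-3.13987613e+00, -3.46759456e-04,  2.78480479e+00]), 'force': array([-0.02007473,  0.23513825, -0.29597697]), 'moment': array([-0.0112573 ,  0.01545624, -0.0020425 ]), 'finger_gap': 1.0001190659298564}
scene ['image', 'z_map', 'K', 'position', 'rotation', 'shot'] [[424.21510508   0.         279.38670563]
 [  0.         424.21510508 211.1132477 ]
 [  0.           0.           1.        ]] [1.494942   0.36663671 1.0173509 ] [ 0.82269155 -0.01224463  1.95475622]
block [(0.91, array([294.5, 227.1])), (0.54, array([369.2, 240.5]))]
plug [(0.46, array([293.8, 217.2]))]
plug_grip [(0.69, array([298.5, 207.8]))]
cover [(0.95, array([37
[... 1023 characters left out ...]
, 290. ])), (0.51, array([344.4, 243.9]))]
dowel_a [(0.8, array([294.9, 233.5])), (0.51, array([249.9, 201.3]))]
tray [(0.95, array([328. , 176.9])), (0.37, array([270.2, 291.1])), (0.25, array([267.1, 307.2]))]
block_face [(0.57, array([299.9, 229.7])), (0.23, array([331. , 176.3]))]
wrist ['image', 'z_map', 'K', 'position', 'rotation', 'shot'] [[294.22159651   0.         277.48880965]
 [  0.         294.22159651 211.53897962]
 [  0.           0.           1.        ]] [0.13083075 0.56441678 0.38412411] [-2.94976179e-01  6.83827500e-04  1.21424673e+00]
block []
plug []
plug_grip []
cover [(0.93, array([226., 323.]))]
cover_rib [(0.89, array([218.6, 350.4]))]
dowel_a []
tray []
block_face []
```

```bash
sed -i "s/K=c\['K'\];R=np.array(c\['rotation'\]);z=/from scipy.spatial.transform import Rotation;K=c['K'];R=Rotation.from_euler('xyz',c['rotation']).as_matrix();z=/" h.py; python3 -c "
import cv2
for n in ['scene0','side0']:
    i=cv2.imread('pics/'+n+'.png'); cv2.imwrite('pics/'+n+'z.png',cv2.resize(i[120:400,130:500],None,fx=2.1,fy=2.1,interpolation=cv2.INTER_CUBIC))"
```

```text
(no output)
```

View pics/scene0.png

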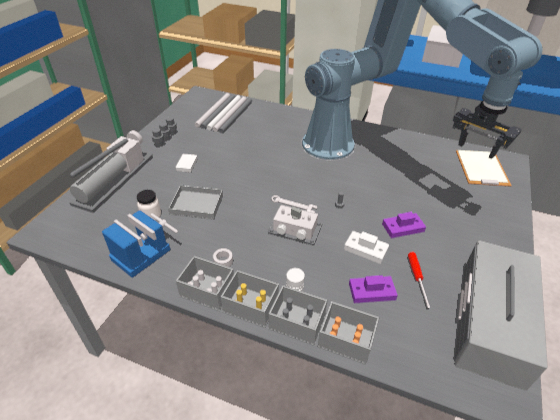

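View pics/side0.png

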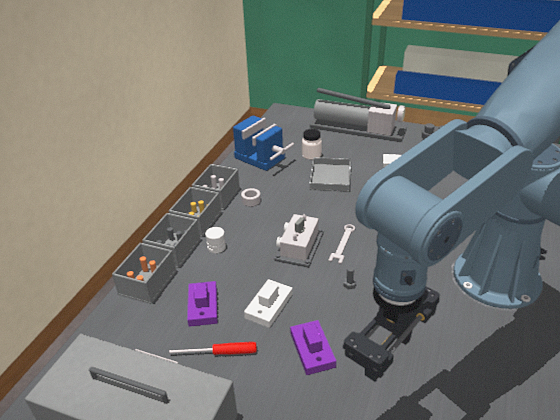

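View pics/wrist0.png

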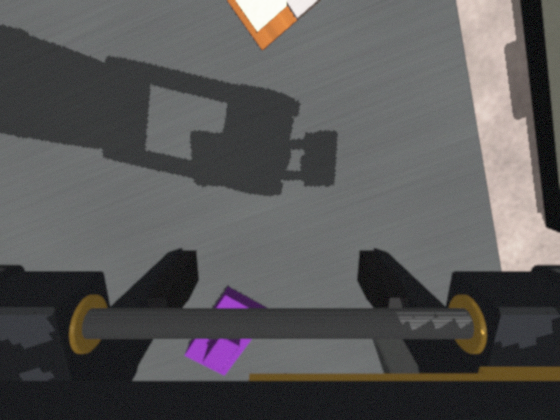

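```bash
ls pics
```

```text
scene0.npy
scene0.png
scene0z.png
side0.npy
side0.png
side0z.png
wrist0.npy
wrist0.png
```

View pics/scene0z.png

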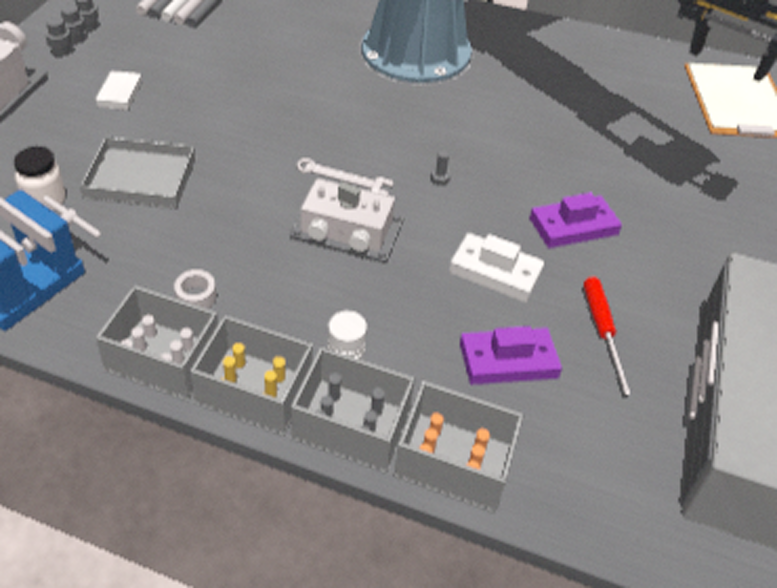

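View pics/side0z.png

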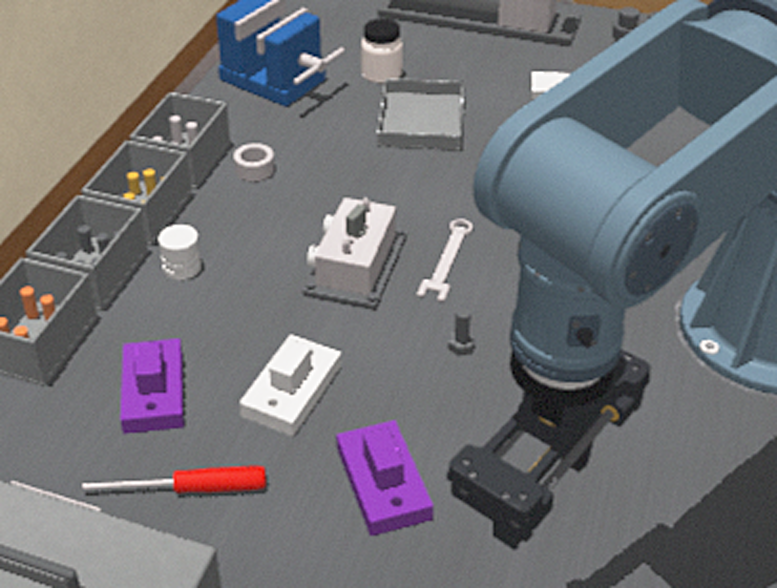

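The scene image shows the block with plug at about (297,218), the white cover at (368,246) between two purple ones, and the tray at (197,202). The side image shows them at (299,238), (268,302) and (330,175). I'll fit poses from the depth clouds next.

```bash
cat > fit.py <<'E'
from h import *
def rect(P):
    (c,s,a)=cv2.minAreaRect((P[:,:2]*1000).astype(np.float32))
    return np.round(c,1),np.round(s,1),round(a,1),len(P)
def sel(W,x,y,z0,z1,r):
    m=(np.hypot(W[...,0]-x,W[...,1]-y)<r)&(W[...,2]>z0)&(W[...,2]<z1)
    return W[m]
E
python3 - <<'E'
from fit import *
for n,pc,pb,pt in [('scene',(368,246),(297,222),(197,202)),('side',(268,302),(299,238),(330,175))]:
    c=np.load('pics/%s0.npy'%n,allow_pickle=True).item(); W=cloud(c)
    print(n)
    for nm,p in [('cov',pc),('blk',pb),('tray',pt)]:
        print(nm,W[p[1],p[0]].round(4))
    t=W[pt[1],pt[0]]; print('tray zmed',t[2])
    P=sel(W,t[0],t[1],0.015,0.04,.13); print('tray rim',rect(P))
    q=W[pc[1],pc[0]]
    P=sel(W,q[0],q[1],0.019,0.029,.075); print('cov plate',rect(P),np.median(P[:,2]))
    P=sel(W,q[0],q[1],0.053,0.063,.075); print('cov rib',rect(P),np.median(P[:,2]))
    q=W[pb[1],pb[0]]
    P=sel(W,q[0],q[1],0.055,0.0635,.09); print('blk top',rect(P),np.median(P[:,2]))
    P=sel(W,q[0],q[1],0.088,0.1,.06); print('plug top',rect(P),np.median(P[:,2]))
    P=sel(W,q[0],q[1],0.076,0.085,.08); print('dow',rect(P))
    for dl in ['dowel_a','block_face','plug']: pass
    g=W[350:,200:300] if n=='scene' else W[260:290,230:250]; print('bench z',np.nanmedian(g[...,2]))
E
```

```text
scene
cov [0.5512 0.2981 0.0357]
blk [0.5552 0.0614 0.0551]
tray [ 0.5423 -0.3249 -0.0016]
tray zmed -0.0015742590691003588
tray rim (array([ 555.7, -318.8]), array([138.7, 164. ]), 12.6, 318)
cov plate (array([534.1, 291.4]), array([124. ,  77.3]), 83.8, 433) 0.02215930197410687
cov rib (array([535.2, 291.2]), array([52.2, 34.3]), 79.9, 111) 0.05582118742474429
blk top (array([536.5,  49. ]), array([ 78.5, 130.2]), 3.3, 480) 0.05793752809161473
plug top (array([538.2,  49.2]), array([35.7, 15.8]), 83.9, 37) 0.09088015184616416
dow (array([539. ,  50.3]), array([93.2, 19.3]), 85.1, 30)
bench z -0.75252838694769
side
cov [0.5185 0.3248 0.0495]
blk [0.5221 0.0869 0.061 ]
tray [ 0.5538 -0.3212  0.0059]
tray zmed 0.005855424839182555
tray rim (array([ 563. , -335.4]), array([143.7, 213.5]), 15.2, 374)
cov plate (array([532.1, 304. ]), array([108.9,  72.9]), 83.9, 613) 0.023882996422912584
cov rib (array([530.3, 293.7]), array([55.9, 33.4]), 82.6, 200) 0.05782244718108609
blk top (array([533.2,  59.2]), array([ 76.3, 121.5]), 3.0, 570) 0.05987863497841678
plug top (array([532.1,  52. ]), array([36.9, 15.6]), 76.9, 53) 0.09289640233069252
dow (array([533.2,  55.4]), array([88.5, 16.2]), 87.2, 29)
bench z -0.0002092474677783951
```

>>> {"method": "arm_command", "body": {
  "motion": [
    [[3.2, -5.1, 0.3], -7, 0],
    [[3.2, -5.1, 0.3], -7, 0],
    [[3.2, -5.1, 0.3], -7, 0],
    [[3.2, -5.1, 0.3], -7, 0],
    [[3.2, -5.1, 0.3], -7, 0],
    [[3.2, -5.1, 0.3], -7, 0],
    [[3.2, -5.1, 0.3], -7, 0],
    [[3.2, -5.1, 0.3], -7, 0],
    [[3.2, -5.1, 0], -7, 0],
    [[3.2, -5.1, 0], -7, 0]
  ]
}}

```text
t: 2.6
tcp_pos: [0.5265, 0.0151, 0.2828]
tcp_rot: [3.133, 0.001, 1.532]
force: [0.6, 0.4, -0.5]
finger_gap: 1.0
```

Run:
```python
from fit import *
c=robot.camera('wrist'); save(c,'wrist1'); np.save('pics/wrist1.npy',c,allow_pickle=True); W=cloud(c)
o=robot.get_obs();print(o['tcp_pos'],o['tcp_rot'],c['position'],c['rotation'])
for l in ['block_face','dowel_a','plug','plug_grip']:
    print(l,[(round(r['conf'],2),(np.array(r['location'])*[560,420]).round(1),W[tuple((np.array(r['location'])*[560,420]).astype(int)[::-1])].round(3)) for r in robot.landmark_of(l,c)])
P=sel(W,.535,.05,0.055,0.064,.09); print('blk top',rect(P),np.median(P[:,2]))
P=sel(W,.535,.05,0.088,0.1,.06); print('plug top',rect(P),np.median(P[:,2]))
P=sel(W,.535,.05,0.076,0.085,.08); print('dow',rect(P))
```

```text
[0.52967861 0.00888399 0.28283256] [3.13020698 0.00474721 1.52214011] [0.52870598 0.08966322 0.41115096] [-0.29629727 -0.00859864 -0.03906274]
block_face [(0.93, array([281.4, 161.8]), array([0.534, 0.049, 0.094]))]
dowel_a [(0.98, array([284.5, 196.3]), array([0.536, 0.007, 0.078]))]
plug [(0.77, array([286. , 156.7]), array([0.538, 0.054, 0.094]))]
plug_grip [(0.97, array([282. , 158.1]), array([0.535, 0.052, 0.093]))]
blk top (array([535.4,  48.3]), array([ 74.1, 130.4]), 2.5, 6270) 0.05944538238242508
plug top (array([535.3,  48.7]), array([33.9, 13.9]), 79.5, 409) 0.09322282692194211
dow (array([535. ,  48.8]), array([97. , 15.5]), 87.6, 119)
```

View pics/wrist1.png

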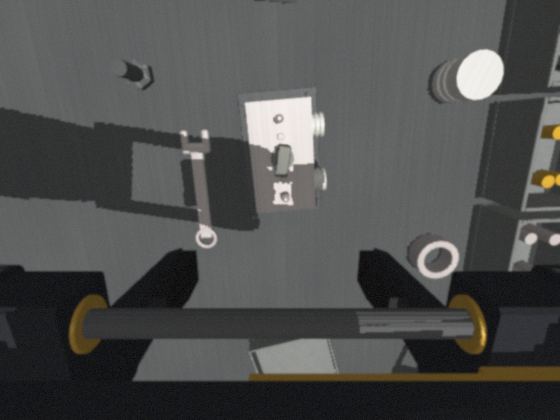

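>>> {"method": "arm_command", "body": {
  "motion": [
    [[0.5, 3.8, -4.0], -7.5, 0],
    [[0, 0, -4.5], 0, 0],
    [[0, 0, -3.5], 0, 0],
    [[0, 0, 0], 0, 0]
  ]
}}

```text
t: 3.35
tcp_pos: [0.5275, 0.0631, 0.1613]
tcp_rot: [3.132, -0.001, 1.413]
force: [0.1, 0.4, 0.1]
finger_gap: 1.001
```

Run:
```python
from fit import *
c=robot.camera('wrist'); save(c,'wrist2'); W=cloud(c)
o=robot.get_obs();print(o['t'],o['tcp_pos'],np.degrees(o['tcp_rot']),c['position'])
P=sel(W,.535,.05,0.055,0.064,.09); print('blk top',rect(P),np.median(P[:,2]))
P=sel(W,.535,.05,0.088,0.1,.06); print('plug top',rect(P),np.median(P[:,2]))
P=sel(W,.535,.05,0.076,0.085,.08); print('dow',rect(P))
for s in (1,-1):
    Q=P[(P[:,1]-.05)*s>.02]; print(Q.mean(0),len(Q))
```

```text
3.4 [0.52890946 0.06291162 0.16318525] [ 1.79238315e+02 -7.70775807e-02  8.09157667e+01] [0.53847437 0.1367705  0.28975425]
blk top (array([535.4,  48.4]), array([ 74.2, 130.7]), 2.5, 11541) 0.05948562560009946
plug top (array([535.5,  49.3]), array([33.8, 14. ]), 79.6, 850) 0.09328846014391663
dow (array([537.1,  49.8]), array([15.7, 98.1]), 0.5, 292)
[0.53350445 0.09425198 0.07895403] 119
[0.53733224 0.00537317 0.07897029] 93
```

View pics/wrist2.png

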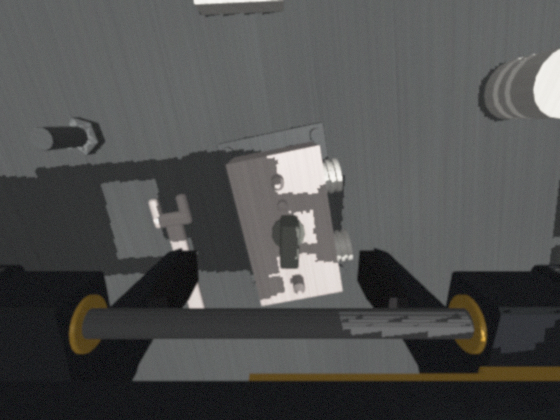

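Consistent fit: block centre is at (0.535, 0.048) with yaw 2.5°, and the plug yaw is −10.5°. Both dowels, at (278,182) and (298,285), and the plug at (288,243) show clearly.

>>> {"method": "arm_command", "body": {
  "motion": [
    [[0.65, -1.4, -1.0], -1.3, 0],
    [[0, 0, 0], 0, 0]
  ]
}}

```text
t: 3.65
tcp_pos: [0.5377, 0.0486, 0.1562]
tcp_rot: [3.122, -0.002, 1.39]
force: [-0.6, 0.1, 0.2]
finger_gap: 1.004
```

>>> {"method": "arm_command", "body": {
  "motion": [
    [[-0.2, 0, -3.0], 0, 0],
    [[0, 0, -2.0], 0, 0],
    [[0, 0, -1.0], 0, 0],
    [[0, 0, 0], 0, 0],
    [[0, 0, 0], 0, 0]
  ]
}}

```text
t: 4.28
tcp_pos: [0.5404, 0.0466, 0.1006]
tcp_rot: [3.112, -0.002, 1.387]
force: [0.7, 0.5, -0.2]
finger_gap: 1.004
```

Run:
```python
from fit import *
for i in range(3):
    o=robot.get_obs();print(o['t'],o['tcp_pos'],np.degrees(o['tcp_rot']),o['joints'].round(4),o['joint_vel'].round(3))
```

```text
4.275 [0.54043852 0.04664985 0.10057586] [ 1.78299963e+02 -1.35238934e-01  7.94918487e+01] [-1.3330e-01  2.8710e-01  1.8259e+00  1.0000e-03  9.9880e-01  4.9600e-02] [-0.002 -0.002 -0.004 -0.001  0.001 -0.   ]
4.275 [0.54043852 0.04664985 0.10057586] [ 1.78299963e+02 -1.35238934e-01  7.94918487e+01] [-1.3330e-01  2.8710e-01  1.8259e+00  1.0000e-03  9.9880e-01  4.9600e-02] [-0.002 -0.002 -0.004 -0.001  0.001 -0.   ]
4.275 [0.54043852 0.04664985 0.10057586] [ 1.78299963e+02 -1.35238934e-01  7.94918487e+01] [-1.3330e-01  2.8710e-01  1.8259e+00  1.0000e-03  9.9880e-01  4.9600e-02] [-0.002 -0.002 -0.004 -0.001  0.001 -0.   ]
```

>>> {"method": "arm_command", "body": {
  "motion": [
    [[-0.5, 0.2, -0.4], 0, 0],
    [[0, 0, 0], 0, 0]
  ]
}}

```text
t: 4.53
tcp_pos: [0.5358, 0.0488, 0.0976]
tcp_rot: [3.11, -0.002, 1.387]
force: [-0.2, 0.3, -0.1]
finger_gap: 1.003
```

Run:
```python
from fit import *
o=robot.get_obs();print(o['t'],o['tcp_pos'],np.degrees(o['tcp_rot']),o['joints'].round(4),o['joint_vel'].round(3))
c=robot.camera('wrist'); save(c,'wrist3'); W=cloud(c)
o=robot.get_obs();print(o['t'],o['tcp_pos'],np.degrees(o['tcp_rot']),o['joints'].round(4),o['joint_vel'].round(3))
```

```text
4.525 [0.53577222 0.04875216 0.0975519 ] [ 1.78194737e+02 -1.42790632e-01  7.94942152e+01] [-1.3050e-01  2.8240e-01  1.8398e+00  1.0000e-03  9.8780e-01  5.2400e-02] [-0.002 -0.009 -0.02  -0.    -0.002  0.001]
4.575 [0.53629087 0.04861433 0.09786994] [ 1.78143001e+02 -1.45021120e-01  7.94895954e+01] [-1.306e-01  2.824e-01  1.839e+00  1.000e-03  9.877e-01  5.240e-02] [-0.002  0.002 -0.009 -0.001  0.     0.001]
```

View pics/wrist3.png

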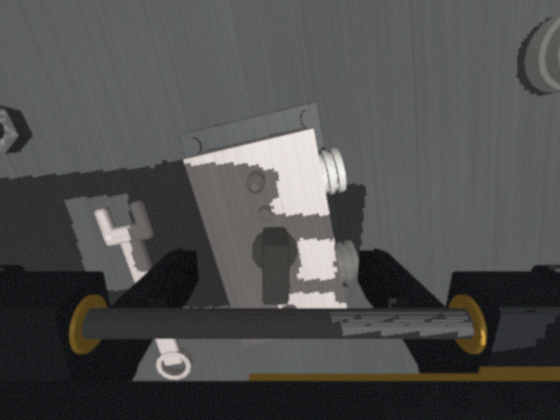

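>>> {"method": "arm_command", "body": {
  "motion": [
    [[-0.1, 0, -1.3], 0, 0],
    [[-0.05, 0, 0.05], 0, 255],
    [[-0.03, 0, 0.05], 0, 255],
    [[-0.03, 0, 0.05], 0, 255]
  ]
}}

```text
t: 5.08
tcp_pos: [0.534, 0.0487, 0.0854]
tcp_rot: [3.109, -0.003, 1.388]
force: [-0.9, 0.1, -1.0]
finger_gap: 0.681
```

Run:
```python
from fit import *
for i in range(3):
    o=robot.get_obs();print(o['t'],o['tcp_pos'],np.degrees(o['tcp_rot']),o['finger_gap'],o['force'])
    c=robot.camera('wrist')
save(c,'wrist4')
```

```text
5.075 [0.53399916 0.04868016 0.08544036] [ 1.78155376e+02 -1.43535124e-01  7.94984362e+01] 0.681170089927833 [-0.88334135  0.14451742 -0.96428559]
5.125 [0.53408175 0.04867617 0.08556548] [ 1.78141321e+02 -1.42851042e-01  7.95007452e+01] 0.6361364417927221 [-0.58775174  0.70290546  0.2247993 ]
5.175 [0.53419619 0.04866714 0.08562848] [ 1.78126980e+02 -1.45311910e-01  7.94992207e+01] 0.5939633749335592 [ 0.21302086 -0.38714553  0.15619316]
```

View pics/wrist4.png

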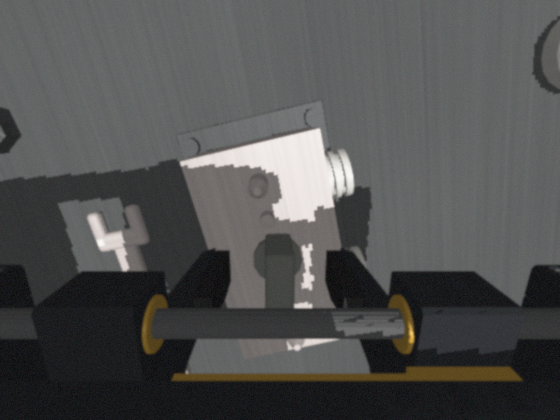

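Run:
```python
from fit import *
for i in range(12):
    c=robot.camera('wrist')
    o=robot.get_obs();print(o['t'],o['tcp_pos'],np.degrees(o['tcp_rot'])[0],o['finger_gap'],o['force'])
save(c,'wrist5')
```

```text
5.275 [0.53423206 0.04865499 0.08565535] 178.11966610907103 0.5019079658444602 [ 0.46505048 -0.0142208   0.82331962]
5.325 [0.53418095 0.04865397 0.08559525] 178.12723818715784 0.455277676178584 [-0.33492208 -0.14491276  1.21923867]
5.375 [0.53417028 0.04867443 0.08558233] 178.12781641980894 0.4066796491925847 [ 1.11596605 -0.03014784 -0.14803805]
5.425 [0.53411992 0.04865304 0.08555152] 178.13416953572553 0.364921900210586 [-0.17146631  0.06922397  0.93254446]
5.475 [0.53410877 0.04867542 0.08552583] 178.13614403547908 0.31579322116583214 [-0.36446076  0.30852134 -0.41098428]
5.525 [0.53409611 0.04868379 0.08552566] 178.13701103059384 0.27285581111542334 [ 0.09229277  0.73791841 -0.15042826]
5.575 [0.53409525 0.04869752 0.08551105] 178.1385720187066 0.23219441490553375 [-0.53789807  0.26001206 -0.3870051 ]
5.625 [0.53406968 0.04867487 0.08547951] 178.14241149951314 0.1861834349161293 [ 0.33698459 -0.15067291 -0.50778622]
5.675 [0.53404017 0.04869447 0.0855069 ] 178.14851529125932 0.15565289277853422 [-0.39536988  0.27134733  2.53000684]
5.725 [0.53405088 0.04868102 0.08555688] 178.14828072039282 0.15782830070021522 [-1.19262591 -0.0459802   0.96981412]
5.775 [0.53404318 0.04871063 0.08552831] 178.1458440785545 0.15880360708521832 [ 0.50278888 -0.02082228  1.72140007]
5.825 [0.53406922 0.04868332 0.08555621] 178.1446281086595 0.15358016955578213 [-0.17114012 -0.19072671  0.61524432]
```

View pics/wrist5.png

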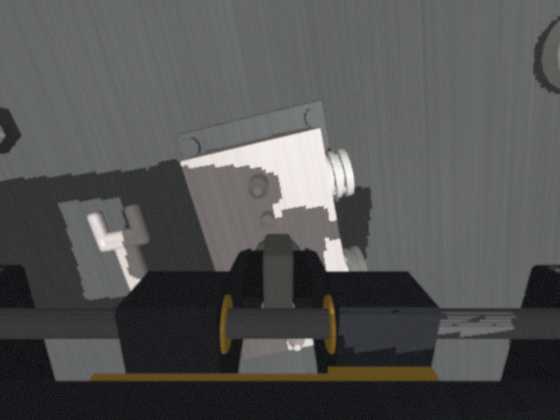

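Gripped: the gap of 0.156 is about 14 mm, and the plug shows between the pads at (280,270). Next I pull straight up.

>>> {"method": "arm_command", "body": {
  "motion": [
    [[0, 0, 1.0], 0, 255],
    [[0, 0, 1.2], 0, 255],
    [[0, 0, 1.5], 0, 255],
    [[0, 0, 2.0], 0, 255]
  ]
}}

```text
t: 6.32
tcp_pos: [0.5327, 0.0488, 0.1446]
tcp_rot: [3.112, -0.002, 1.387]
force: [0.4, -0.7, -0.2]
finger_gap: 0.16
```

>>> {"method": "arm_command", "body": {
  "motion": [
    [[0.3, -4.0, 1.0], 0, 255],
    [[0.3, -6.0, 0], 0, 255],
    [[0.3, -6.0, 0], 0, 255],
    [[0.3, -6.0, 0], 0, 255],
    [[0.3, -6.0, 0], 0, 255],
    [[0.3, -5.0, 0], 0, 255],
    [[0.3, -2.5, -1.0], 0, 255]
  ]
}}

```text
t: 7.2
tcp_pos: [0.5581, -0.3175, 0.1602]
tcp_rot: [3.092, 0.003, 1.393]
force: [0.7, 1.4, -0.9]
finger_gap: 0.154
```

Run:
```python
from fit import *
c=robot.camera('wrist'); save(c,'wrist6')
c=robot.camera('side'); save(c,'side6');W=cloud(c)
o=robot.get_obs();print(o['t'],o['tcp_pos'],np.degrees(o['tcp_rot']),o['finger_gap'],o['force'])
i=cv2.imread('pics/side6.png')[100:300,200:480]; cv2.imwrite('pics/side6z.png',cv2.resize(i,None,fx=2.5,fy=2.5))
```

```text
7.3 [ 0.5572441  -0.31693109  0.15824976] [1.77320602e+02 1.05833818e-01 7.97743217e+01] 0.15359671930302515 [-1.12794323 -0.70668389 -0.33120326]
```

View pics/side6z.png

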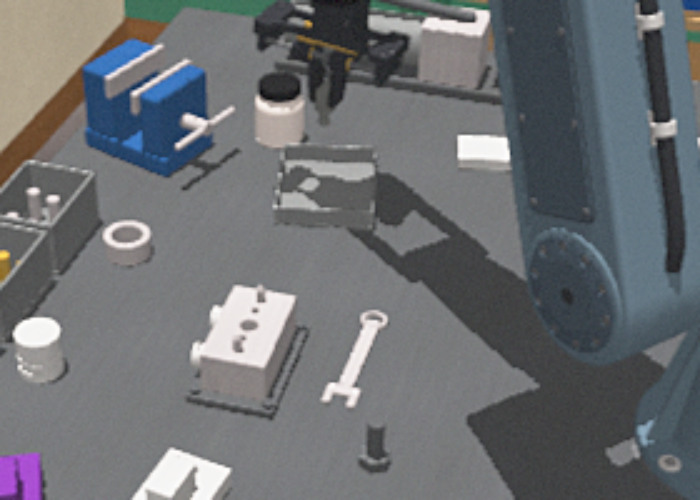

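View pics/wrist6.png

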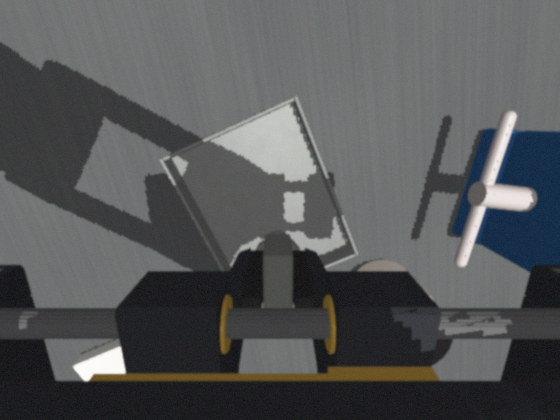

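Run:
```python
from fit import *
for n,(u,v) in [('side',(311,133)),('scene',(147,197))]:
    c=np.load('pics/%s0.npy'%n,allow_pickle=True).item(); W=cloud(c)
    q=W[v,u]; P=sel(W,q[0],q[1],.08,.1,.06); print(q,rect(P))
```

```text
[ 0.66036177 -0.43747235  0.08742915] (array([ 656.1, -435.9]), array([56.2, 70.3]), 18.8, 155)
[ 0.66849072 -0.42913925  0.08817143] (array([ 662.8, -438.1]), array([60.8, 58.9]), 20.7, 199)
```

>>> {"method": "arm_command", "body": {
  "motion": [
    [[0, 0, -4.0], 0, 255],
    [[0, 0, -3.0], 0, 255],
    [[0, 0, -1.0], 0, 255]
  ]
}}

```text
t: 7.68
tcp_pos: [0.5589, -0.3162, 0.0812]
tcp_rot: [3.09, 0.004, 1.393]
force: [-0.1, -0.6, -0.4]
finger_gap: 0.156
```

Run:
```python
from fit import *
c=robot.camera('wrist');c=robot.camera('wrist')
o=robot.get_obs();print(o['t'],o['tcp_pos'],np.degrees(o['tcp_rot']),o['finger_gap'],o['force'])
```

```text
7.775 [ 0.55916557 -0.31648878  0.08179861] [177.01644971   0.23524713  79.81075287] 0.15540129038849154 [-0.47765625 -0.98224952 -0.69206042]
```

>>> {"method": "arm_command", "body": {
  "motion": [
    [[0, 0, -2.2], 0, 255],
    [[0, 0, 0.05], 0, 100],
    [[0, 0, 0.05], 0, 100]
  ]
}}

```text
t: 8.15
tcp_pos: [0.561, -0.3171, 0.0628]
tcp_rot: [3.085, 0.006, 1.394]
force: [-0.6, 0.4, 0.7]
finger_gap: 0.359
```

Run:
```python
from fit import *
for i in range(6):
    c=robot.camera('wrist')
    o=robot.get_obs();print(o['t'],o['tcp_pos'],np.degrees(o['tcp_rot'])[0],o['finger_gap'],o['force'])
save(c,'wrist7')
```

```text
8.2 [ 0.56076859 -0.31690681  0.06259159] 176.80818002101134 0.40884550258437186 [-0.12390831  0.50149609  0.42961976]
8.25 [ 0.56073412 -0.31691218  0.06258325] 176.80892784463575 0.4483224159332629 [ 0.37730957 -0.62273699 -0.61062963]
8.3 [ 0.56075114 -0.31692539  0.06257662] 176.80428282822675 0.49416286799041087 [ 0.37295792 -0.98498646  0.11975338]
8.35 [ 0.56068023 -0.31693742  0.06250797] 176.80938682411957 0.5414805961914455 [ 0.30685119  0.33102244 -0.40415631]
8.4 [ 0.56062607 -0.31689136  0.0624022 ] 176.81737221502115 0.5843379124604736 [-0.33437451 -0.98331088  0.08124088]
8.45 [ 0.56058718 -0.31689103  0.06235498] 176.81962190895578 0.6044070615080964 [-0.95624911 -0.00999741 -0.10021209]
```

View pics/wrist7.png

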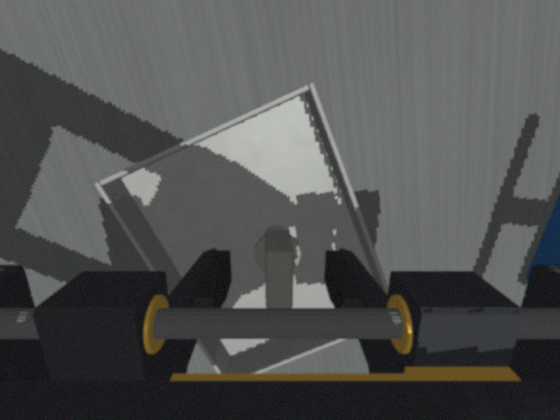

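>>> {"method": "arm_command", "body": {
  "motion": [
    [[0, 0, 6.0], 0, 0],
    [[0, 0, 6.2], 0, 0],
    [[-0.3, 2.0, 5.0], 0, 0]
  ]
}}

```text
t: 8.82
tcp_pos: [0.5539, -0.2951, 0.2327]
tcp_rot: [3.096, 0.0, 1.392]
force: [0.6, -0.8, -0.3]
finger_gap: 0.924
```

Run:
```python
from fit import *
for i in range(1):
    c=robot.camera('wrist')
    o=robot.get_obs();print(o['t'],o['tcp_pos'],np.degrees(o['tcp_rot']),o['finger_gap'])
save(c,'wrist8')
```

```text
8.875 [ 0.55646272 -0.29398199  0.24052258] [176.90595506   0.21313902  79.85918885] 0.9699653993186971
```

View pics/wrist8.png

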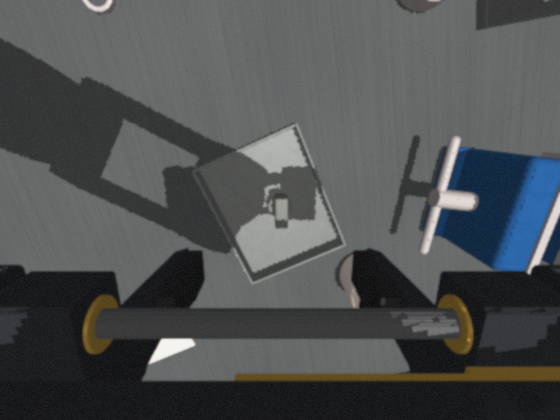

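The plug is standing inside the tray at (281,210). I'm moving on to the cover.

>>> {"method": "arm_command", "body": {
  "motion": [
    [[-0.3, 5.4, 0], 0, 0],
    [[-0.3, 5.5, 0], 0, 0],
    [[-0.3, 5.5, 0], 0, 0],
    [[-0.3, 5.5, 0], 0, 0],
    [[-0.3, 5.5, 0], 0, 0],
    [[-0.2, 5.5, 0], 0, 0],
    [[-0.2, 5.5, 0], 0, 0],
    [[-0.2, 5.5, 0], 0, 0],
    [[-0.2, 5.0, 0], 1, 0],
    [[-0.2, 4.0, 0], 2, 0]
  ]
}}

```text
t: 10.12
tcp_pos: [0.5302, 0.2474, 0.2461]
tcp_rot: [3.073, 0.006, 1.442]
force: [0.6, -0.5, -0.8]
finger_gap: 0.998
```

Run:
```python
from fit import *
for i in range(3):
    c=robot.camera('wrist')
    o=robot.get_obs();print(o['t'],o['tcp_pos'],np.degrees(o['tcp_rot']),o['joints'],c['position'])
save(c,'wrist9');W=cloud(c)
for x0,x1 in [(.019,.029),(.052,.063)]:
    P=sel(W,.532,.2915,x0,x1,.08); print(rect(P),np.median(P[:,2]))
```

```text
10.175 [0.52947377 0.25132937 0.24614493] [176.11907909   0.18415553  82.83187597] [ 0.25520902  0.17872201  1.63067865 -0.02942246  1.27059424  0.3880427 ] [0.53165204 0.3232047  0.37370296]
10.225 [0.52978344 0.24890502 0.24594708] [176.12157006   0.29268418  82.78879216] [ 0.25180258  0.17786017  1.63209561 -0.03107278  1.27071471  0.38577012] [0.53063737 0.3267341  0.37398113]
10.275 [0.53010254 0.24696519 0.24582562] [176.12305799   0.36602419  82.69224201] [ 0.2489632   0.17722973  1.6330845  -0.03223175  1.27082503  0.38488532] [0.5310467  0.32456096 0.37366681]
(array([532.8, 291.1]), array([124.2,  70.1]), 83.4, 4950) 0.023426290048488424
(array([532.6, 291.4]), array([51.4, 29.8]), 84.5, 1375) 0.057397347221226136
```

View pics/wrist9.png

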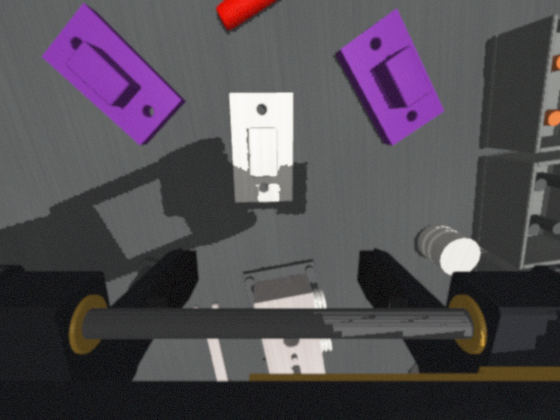

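The cover is at (0.5327, 0.2912) with yaw −6.6°; it's the white one at (262,148). The tool has drifted to a 3.9° tilt because each row re-bases on the sagged pose. A half turn about world z reverses that tilt, so the drift then cancels it. I have time for that before grasping.

>>> {"method": "arm_command", "body": {
  "motion": [
    [[0, 0, 0], 10.7, 0],
    [[0, 0, 0], 10.7, 0],
    [[0, 0, 0], 10.7, 0],
    [[0, 0, 0], 10.7, 0],
    [[0, 0, 0], 10.7, 0],
    [[0, 0, 0], 10.7, 0],
    [[0, 0, 0], 10.7, 0],
    [[0, 0, 0], 10.7, 0],
    [[0, 0, 0], 10.7, 0],
    [[0, 0, 0], 10.7, 0]
  ]
}}

```text
t: 11.52
tcp_pos: [0.5323, 0.2324, 0.2449]
tcp_rot: [3.077, 0.01, -2.964]
force: [-0.3, -0.3, 0.1]
finger_gap: 1.001
```

```bash
cat >> fit.py <<'E'
from scipy.spatial.transform import Rotation
def st():
    o=robot.get_obs(); R=Rotation.from_euler('xyz',o['tcp_rot']).as_matrix()
    print(round(o['t'],3),'tcp',o['tcp_pos'].round(4),'yaw',np.degrees(o['tcp_rot'][2]).round(2),'tilt xy deg',np.degrees(R[:2,2]).round(2),'gap',round(o['finger_gap'],3),'F',o['force'].round(1),'q',o['joints'].round(3))
E
python3 - <<'E'
from fit import *
st()
E
```

```text
11.525 tcp [0.5323 0.2324 0.2449] yaw -169.83 tilt xy deg [-0.12  3.75] gap 1.001 F [-0.3 -0.3  0.1] q [ 0.174  0.189  1.622  0.067  1.323 -1.591]
```

>>> {"method": "arm_command", "body": {
  "motion": [
    [[0, 0.2, 0], 10, 0],
    [[0, 0.2, 0], 10, 0],
    [[0, 0.2, 0], 10, 0],
    [[0, 0.2, 0], 10, 0],
    [[0, 0.2, 0], 10, 0],
    [[0, 0.2, 0], 10, 0],
    [[0, 0.2, 0], 10, 0],
    [[0, 0.2, 0], 8, 0]
  ]
}}

```text
t: 12.52
tcp_pos: [0.5349, 0.2351, 0.2442]
tcp_rot: [3.078, 0.007, -1.573]
force: [0.2, -0.2, 1.1]
finger_gap: 1.0
```

Run:
```python
from fit import *
st()
```

```text
12.525 tcp [0.5349 0.2351 0.2442] yaw -90.14 tilt xy deg [-3.63  0.41] gap 1.0 F [ 0.2 -0.2  1.1] q [ 0.201  0.247  1.553  0.02   1.402 -2.942]
```

>>> {"method": "arm_command", "body": {
  "motion": [
    [[0, 0, 0], 0, 0],
    [[0, 0, 0], 0, 0],
    [[0, 0, 0], 0, 0],
    [[0, 0, 0], 0, 0],
    [[0, 0, 0], 0, 0],
    [[0, 0, 0], 0, 0],
    [[0, 0, 0], 0, 0],
    [[0, 0, 0], 0, 0],
    [[0, 0, 0], 0, 0],
    [[0, 0, 0], 0, 0]
  ]
}}

```text
t: 13.78
tcp_pos: [0.5353, 0.2324, 0.2441]
tcp_rot: [3.078, 0.006, -1.584]
force: [-0.4, 0.3, 0.5]
finger_gap: 1.001
```

Run:
```python
from fit import *
st()
```

```text
13.775 tcp [0.5353 0.2324 0.2441] yaw -90.75 tilt xy deg [-3.62  0.41] gap 1.001 F [-0.4  0.3  0.5] q [ 0.196  0.246  1.555  0.02   1.402 -2.936]
```

>>> {"method": "arm_command", "body": {
  "motion": [
    [[0, 5.5, 0], 0, 0],
    [[0, 6, 0], 0, 0],
    [[0, 6, 0], 0, 0],
    [[0, -4, 0], 0, 0],
    [[0, -6, 0], 0, 0],
    [[0, -4, 0], 0, 0]
  ]
}}

```text
t: 14.52
tcp_pos: [0.5338, 0.2736, 0.2412]
tcp_rot: [3.076, 0.005, -1.577]
force: [0.4, 0.0, 0.0]
finger_gap: 1.0
```

Run:
```python
from fit import *
st()
c=np.load('pics/scene0.npy',allow_pickle=True).item(); W=cloud(c)
for p in [(480,255),(460,330),(490,300),(525,280)]: print(p,W[p[1],p[0]])
```

```text
14.525 tcp [0.5338 0.2736 0.2412] yaw -90.38 tilt xy deg [-3.73  0.34] gap 1.0 F [0.4 0.  0. ] q [ 0.264  0.284  1.514  0.023  1.405 -2.875]
(480, 255) [0.54345426 0.60459683 0.1193985 ]
(460, 330) [0.75292131 0.5911475  0.03703919]
(490, 300) [0.69575988 0.63610397 0.12011982]
(525, 280) [0.59280038 0.7202323  0.12153774]
```

>>> {"method": "arm_command", "body": {
  "motion": [
    [[5, 0, 0], 0, 0],
    [[6, 0, 0], 0, 0],
    [[0, 0, 0], 0, 0]
  ]
}}

```text
t: 14.9
tcp_pos: [0.6435, 0.2694, 0.2373]
tcp_rot: [3.068, 0.003, -1.581]
force: [-0.2, 0.6, 0.1]
finger_gap: 1.003
```

Run:
```python
from fit import *
robot.camera('wrist');st()
```

```text
14.95 tcp [0.642  0.27   0.2384] yaw -90.53 tilt xy deg [-4.19  0.23] gap 1.001 F [-0.1 -0.3  0.6] q [ 0.22   0.504  1.225  0.02   1.484 -2.915]
```

>>> {"method": "arm_command", "body": {
  "motion": [
    [[-5, 0, 0], 0, 0],
    [[-6, 0, 0], 0, 0],
    [[0, 0, 0], 0, 0]
  ]
}}

```text
t: 15.32
tcp_pos: [0.5249, 0.27, 0.2359]
tcp_rot: [3.063, 0.003, -1.579]
force: [1.1, -0.1, 0.3]
finger_gap: 0.997
```

Run:
```python
from fit import *
robot.camera('wrist');st()
```

```text
15.375 tcp [0.5279 0.2701 0.2374] yaw -90.51 tilt xy deg [-4.25  0.25] gap 0.999 F [1.4 0.5 0.1] q [ 0.261  0.278  1.529  0.024  1.405 -2.876]
```

>>> {"method": "arm_command", "body": {
  "motion": [
    [[0, 0, -4], 0, 0],
    [[0, 0, -4], 0, 0],
    [[0, 0, 0], 0, 0]
  ]
}}

```text
t: 15.75
tcp_pos: [0.5315, 0.2715, 0.1609]
tcp_rot: [3.078, 0.007, -1.579]
force: [0.9, 0.0, 0.0]
finger_gap: 1.002
```

Run:
```python
from fit import *
robot.camera('wrist');st()
```

```text
15.8 tcp [0.5329 0.2719 0.163 ] yaw -90.44 tilt xy deg [-3.41  0.46] gap 1.0 F [ 0.2 -0.2  0.2] q [ 0.262  0.358  1.586  0.024  1.254 -2.88 ]
```

>>> {"method": "arm_command", "body": {
  "motion": [
    [[0, 0, 2], 0, 0],
    [[0, 0, 2], 0, 0],
    [[0, 0, 2], 0, 0],
    [[0, 0, 2], 0, 0]
  ]
}}

```text
t: 16.3
tcp_pos: [0.5377, 0.273, 0.2547]
tcp_rot: [3.093, 0.011, -1.579]
force: [0.0, -1.3, 0.1]
finger_gap: 1.0
```

Run:
```python
from fit import *
robot.camera('wrist');st()
```

```text
16.35 tcp [0.5393 0.2735 0.2585] yaw -90.44 tilt xy deg [-2.45  0.72] gap 1.002 F [2.2 0.4 2.8] q [ 0.262  0.265  1.501  0.023  1.414 -2.876]
```

>>> {"method": "arm_command", "body": {
  "motion": [
    [[0, 0, -5], 0, 0],
    [[0, 0, -5], 0, 0],
    [[0, 0, 0], 0, 0]
  ]
}}

```text
t: 16.73
tcp_pos: [0.5446, 0.2749, 0.1656]
tcp_rot: [3.114, 0.016, -1.578]
force: [-0.1, -0.3, 0.3]
finger_gap: 1.003
```

Run:
```python
from fit import *
robot.camera('wrist');st()
```

```text
16.775 tcp [0.5465 0.2754 0.1685] yaw -90.42 tilt xy deg [-1.27  1.03] gap 0.999 F [0.6 0.4 1.3] q [ 0.262  0.356  1.575  0.025  1.228 -2.881]
```

>>> {"method": "arm_command", "body": {
  "motion": [
    [[-0.5, 0, 2], 0, 0],
    [[-0.5, 0, 2], 0, 0],
    [[-0.5, 0, 2], 0, 0],
    [[-0.3, 0, 2], 0, 0],
    [[0, 0, -4], 0, 0],
    [[0, 0, -4], 0, 0],
    [[0, 0, 0], -5, 0]
  ]
}}

```text
t: 17.65
tcp_pos: [0.5376, 0.2792, 0.2017]
tcp_rot: [-3.124, 0.029, -1.665]
force: [-0.2, -0.6, 1.0]
finger_gap: 0.999
```

Run:
```python
from fit import *
robot.camera('wrist');st()
```

```text
17.7 tcp [0.5389 0.2797 0.204 ] yaw -95.64 tilt xy deg [1.36 1.64] gap 1.002 F [0.3 0.3 1.6] q [ 0.273  0.279  1.598  0.022  1.235 -2.777]
```

>>> {"method": "arm_command", "body": {
  "motion": [
    [[0, 0, 0], -10.7, 0],
    [[0, 0, 0], -10.7, 0],
    [[0, 0, 0], -10.7, 0],
    [[0, 0, 0], -10.7, 0],
    [[0, 0, 0], -10.7, 0],
    [[0, 0, 0], -10.7, 0],
    [[0, 0, 0], -10.7, 0],
    [[0, 0, 0], -10.7, 0],
    [[0, 0, 0], -10.7, 0],
    [[0, 0, 0], -10.7, 0]
  ]
}}

```text
t: 18.95
tcp_pos: [0.5514, 0.2849, 0.2479]
tcp_rot: [-3.114, 0.076, 2.741]
force: [0.5, -0.2, -0.5]
finger_gap: 1.003
```

>>> {"method": "arm_command", "body": {
  "motion": [
    [[0, 0, 0], -10.7, 0],
    [[0, 0, 0], -10.7, 0],
    [[0, 0, 0], -10.7, 0],
    [[0, 0, 0], -10.7, 0],
    [[0, 0, 0], -10.7, 0],
    [[0, 0, 0], -10, 0],
    [[0, 0, 0], -6, 0]
  ]
}}

```text
t: 19.82
tcp_pos: [0.558, 0.2886, 0.2795]
tcp_rot: [3.134, 0.08, 1.514]
force: [0.4, -1.4, -0.0]
finger_gap: 0.996
```

Run:
```python
from fit import *
robot.camera('wrist');st()
```

```text
19.875 tcp [0.5584 0.2887 0.2801] yaw 86.51 tilt xy deg [ 0.23 -4.58] gap 1.003 F [-0.1  0.5  0.7] q [ 0.325  0.303  1.411 -0.078  1.45   0.396]
```

>>> {"method": "arm_command", "body": {
  "motion": [
    [[-2.4, 0.2, -4], -3, 0],
    [[0, 0, -5], 0, 0],
    [[0, 0, -4], 0, 0],
    [[0, 0, -1], 0, 0]
  ]
}}

```text
t: 20.38
tcp_pos: [0.5391, 0.2931, 0.1522]
tcp_rot: [3.113, 0.07, 1.465]
force: [0.0, -0.4, 0.5]
finger_gap: 1.0
```

Run:
```python
from fit import *
c=robot.camera('wrist');st()
W=cloud(c);save(c,'wrist10')
for x0,x1 in [(.019,.029),(.052,.063)]:
    P=sel(W,.532,.2915,x0,x1,.08); print(rect(P),np.median(P[:,2]))
```

```text
20.425 tcp [0.5396 0.2932 0.1525] yaw 83.89 tilt xy deg [ 1.28 -4.13] gap 1.002 F [-0.5 -1.3 -1. ] q [ 0.341  0.383  1.576 -0.081  1.187  0.478]
(array([532.9, 291.2]), array([124.6,  70.1]), 83.4, 7475) 0.023455696598015274
(array([532.9, 292.1]), array([51.6, 30. ]), 83.3, 2303) 0.05736028839316945
```

View pics/wrist10.png

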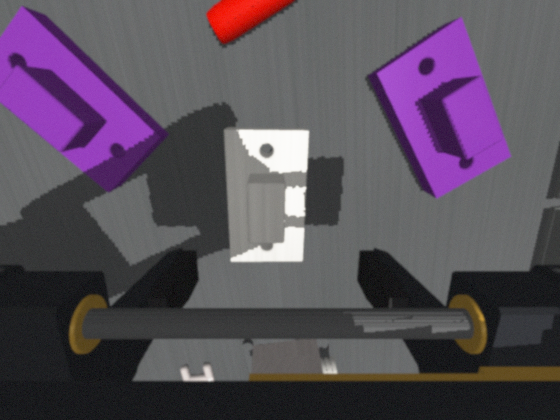

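>>> {"method": "arm_command", "body": {
  "motion": [
    [[-0.6, -0.2, -4], -0.5, 0],
    [[-0.2, 0, -3], 0, 0],
    [[-0.1, 0, 0], 0, 0]
  ]
}}

```text
t: 20.8
tcp_pos: [0.5366, 0.2933, 0.0909]
tcp_rot: [3.099, 0.063, 1.458]
force: [0.6, 0.0, 0.3]
finger_gap: 1.0
```

Run:
```python
from fit import *
c=robot.camera('wrist');st();save(c,'wrist11')
```

```text
20.85 tcp [0.5376 0.2938 0.0925] yaw 83.52 tilt xy deg [ 2.18 -3.83] gap 0.998 F [-0.   0.9  1.3] q [ 0.344  0.45   1.621 -0.087  1.059  0.498]
```

>>> {"method": "arm_command", "body": {
  "motion": [
    [[-0.5, -0.2, -3], 0, 0],
    [[-0.1, 0, -1.3], 0, 0]
  ]
}}

```text
t: 21.1
tcp_pos: [0.5367, 0.2937, 0.0563]
tcp_rot: [3.085, 0.057, 1.458]
force: [0.1, -0.0, 0.8]
finger_gap: 1.005
```

Run:
```python
from fit import *
for i in range(3): c=robot.camera('wrist');st()
save(c,'wrist12')
```

```text
21.15 tcp [0.537  0.2938 0.0557] yaw 83.54 tilt xy deg [ 2.85 -3.59] gap 0.998 F [-0.4 -0.5 -0.3] q [ 0.344  0.498  1.641 -0.092  0.978  0.505]
21.2 tcp [0.537  0.2938 0.0562] yaw 83.53 tilt xy deg [ 2.84 -3.6 ] gap 0.999 F [ 0.4 -0.4 -0.3] q [ 0.344  0.498  1.64  -0.091  0.98   0.505]
21.25 tcp [0.5372 0.2938 0.0566] yaw 83.53 tilt xy deg [ 2.86 -3.59] gap 1.004 F [ 0.7 -0.3  0.3] q [ 0.344  0.497  1.64  -0.091  0.98   0.505]
```

View pics/wrist12.png

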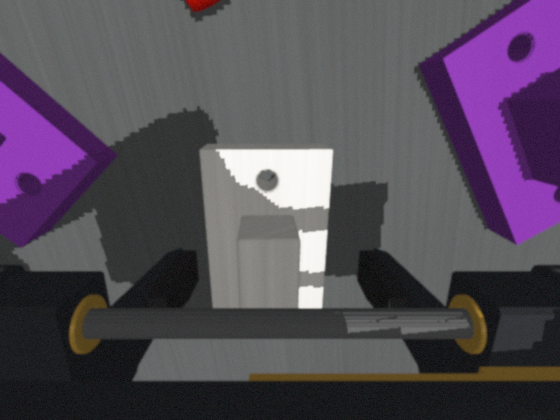

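>>> {"method": "arm_command", "body": {
  "motion": [
    [[-0.45, -0.15, -0.7], 0, 0],
    [[0, 0, 0], 0, 255]
  ]
}}

```text
t: 21.5
tcp_pos: [0.5339, 0.2928, 0.0514]
tcp_rot: [3.082, 0.055, 1.458]
force: [0.5, 0.2, -0.1]
finger_gap: 0.91
```

Run:
```python
from fit import *
for i in range(15):
    c=robot.camera('wrist')
    if i%3==0: st()
    if i>10 and robot.get_obs()['finger_gap']>.3 and 0: break
st();save(c,'wrist13')
```

```text
21.55 tcp [0.5345 0.293  0.0519] yaw 83.53 tilt xy deg [ 3.1  -3.51] gap 0.861 F [0.7 0.5 0.1] q [ 0.344  0.498  1.652 -0.093  0.964  0.507]
21.7 tcp [0.5346 0.293  0.0518] yaw 83.52 tilt xy deg [ 3.1  -3.51] gap 0.729 F [-0.3  0.4 -0.4] q [ 0.344  0.498  1.652 -0.093  0.964  0.507]
21.85 tcp [0.5344 0.2929 0.0515] yaw 83.52 tilt xy deg [ 3.07 -3.52] gap 0.597 F [-0.1 -0.5  0.2] q [ 0.344  0.498  1.652 -0.093  0.964  0.507]
22.0 tcp [0.5343 0.2929 0.0514] yaw 83.52 tilt xy deg [ 3.06 -3.52] gap 0.456 F [-0.1  0.4 -0.1] q [ 0.344  0.499  1.652 -0.093  0.963  0.507]
22.15 tcp [0.5339 0.2929 0.0513] yaw 83.52 tilt xy deg [ 3.01 -3.53] gap 0.344 F [-2.2  0.1  2.6] q [ 0.344  0.499  1.652 -0.092  0.964  0.507]
22.25 tcp [0.5339 0.2929 0.0513] yaw 83.52 tilt xy deg [ 3.01 -3.53] gap 0.345 F [-1.6 -0.4  1.6] q [ 0.344  0.498  1.652 -0.092  0.964  0.507]
```

View pics/wrist13.png

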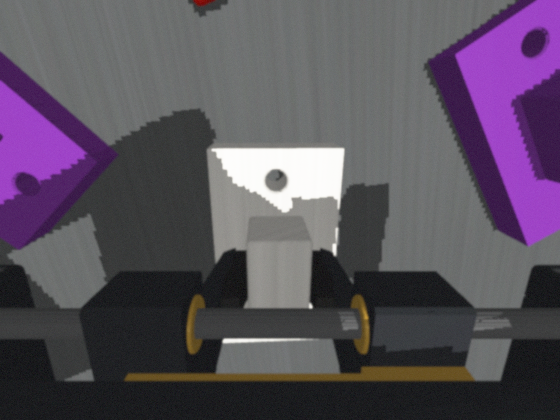

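```bash
cat >> fit.py <<'E'
def plane(P):
    for _ in range(3):
        A=np.c_[P[:,:2]-P[:,:2].mean(0),np.ones(len(P))]; s=np.linalg.lstsq(A,P[:,2],rcond=None)[0]
        r=abs(A@s-P[:,2]); P=P[r<.002]
    return np.degrees(s[:2]).round(2),s[2].round(4),len(P)
E
python3 - <<'E'
from fit import *
c=robot.camera('wrist');W=cloud(c);st()
P=sel(W,.533,.2915,.015,.032,.085);print('plate',rect(P),plane(P))
P=sel(W,.533,.2915,.05,.066,.05);print('rib',rect(P))
E
```

```text
22.3 tcp [0.534  0.2929 0.0513] yaw 83.52 tilt xy deg [ 3.01 -3.53] gap 0.343 F [-0.8 -0.7  2.5] q [ 0.344  0.498  1.652 -0.092  0.964  0.507]
plate (array([534.8, 290.9]), array([124.9,  70.6]), 83.5, 11562) (array([ 0.15, -0.09]), np.float64(0.0235), 10991)
rib (array([536.5, 300. ]), array([48.6, 46.8]), 32.1, 6118)
```

>>> {"method": "arm_command", "body": {
  "motion": [
    [[0, 0, 3], 0, 255],
    [[0, 0, 4], 0, 255],
    [[0, 0, 2], 0, 255]
  ]
}}

```text
t: 22.68
tcp_pos: [0.5309, 0.2916, 0.139]
tcp_rot: [3.09, 0.059, 1.458]
force: [-0.2, -0.5, -3.6]
finger_gap: 0.341
```

Run:
```python
from fit import *
for i in range(2): c=robot.camera('wrist');st()
W=cloud(c);save(c,'wrist14')
z=robot.get_obs()['tcp_pos']
P=sel(W,z[0],z[1],z[2]-.037,z[2]-.018,.085);print('plate',rect(P),plane(P))
```

```text
22.725 tcp [0.5319 0.292  0.1411] yaw 83.55 tilt xy deg [ 2.73 -3.65] gap 0.342 F [ 1.5  1.7 -1.5] q [ 0.344  0.367  1.623 -0.084  1.129  0.49 ]
22.775 tcp [0.5317 0.2919 0.1396] yaw 83.54 tilt xy deg [ 2.71 -3.65] gap 0.347 F [ 0.3 -0.1 -2.9] q [ 0.344  0.369  1.624 -0.084  1.127  0.491]
plate (array([532.7, 289.9]), array([125. ,  70.5]), 83.6, 11600) (array([ 0.26, -0.15]), np.float64(0.1133), 10973)
```

View pics/wrist14.png

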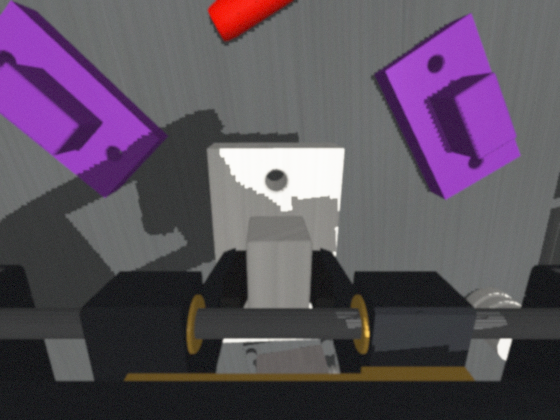

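The cover is held level: the plate plane is within 0.3°, and hole A shows at (276,180). I'm carrying it over the block now.

>>> {"method": "arm_command", "body": {
  "motion": [
    [[0, -3.5, 1.2], 2, 255],
    [[0, -5.0, 0], 2, 255],
    [[0, -5.0, 0], 2, 255],
    [[0, -5.0, 0], 2, 255],
    [[0, -3.5, 0], 1, 255],
    [[0.2, -1.0, 0], 0, 255]
  ]
}}

```text
t: 23.52
tcp_pos: [0.5284, 0.056, 0.1428]
tcp_rot: [3.097, 0.059, 1.624]
force: [-0.0, 0.6, -2.9]
finger_gap: 0.344
```

```bash
cat >> fit.py <<'E'
def held(c):
    W=cloud(c); z=robot.get_obs()['tcp_pos']
    P=sel(W,z[0],z[1],z[2]-.037,z[2]-.018,.085);print('plate',rect(P),plane(P))
def look(n):
    for k in ['side','scene']:
        c=robot.camera(k); i=c['image'][:,:,::-1]
        i=i[170:290,220:400] if k=='side' else i[150:270,210:390]
        cv2.imwrite('pics/%s_%s.png'%(n,k),cv2.resize(i,None,fx=4,fy=4,interpolation=cv2.INTER_CUBIC)); np.save('pics/%s_%s.npy'%(n,k),c,allow_pickle=True)
E
python3 - <<'E'
from fit import *
for i in range(2): c=robot.camera('wrist');st()
held(c);look('a');st()
E
```

```text
23.575 tcp [0.5288 0.0557 0.1428] yaw 93.03 tilt xy deg [ 2.73 -3.24] gap 0.341 F [-0.  -1.2 -3.4] q [-0.089  0.194  1.841 -0.06   1.055 -0.115]
23.625 tcp [0.5289 0.0571 0.1431] yaw 93.05 tilt xy deg [ 2.76 -3.2 ] gap 0.343 F [-0.5 -0.6 -2.7] q [-0.087  0.194  1.84  -0.059  1.055 -0.113]
plate (array([529.5,  53.7]), array([ 70.4, 125.3]), 3.2, 11637) (array([-0.24, -0.03]), np.float64(0.115), 10929)
23.725 tcp [0.5291 0.0586 0.1436] yaw 93.17 tilt xy deg [ 2.81 -3.18] gap 0.343 F [-0.6  0.4 -4.1] q [-0.084  0.194  1.84  -0.059  1.055 -0.113]
```

View pics/a_side.png

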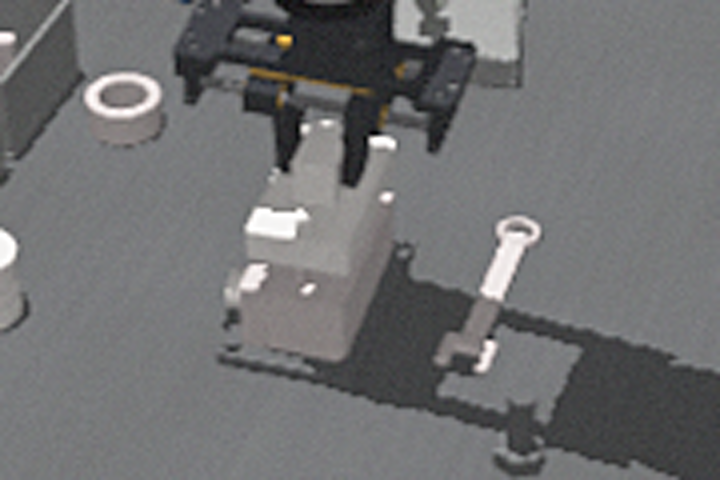

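View pics/a_scene.png

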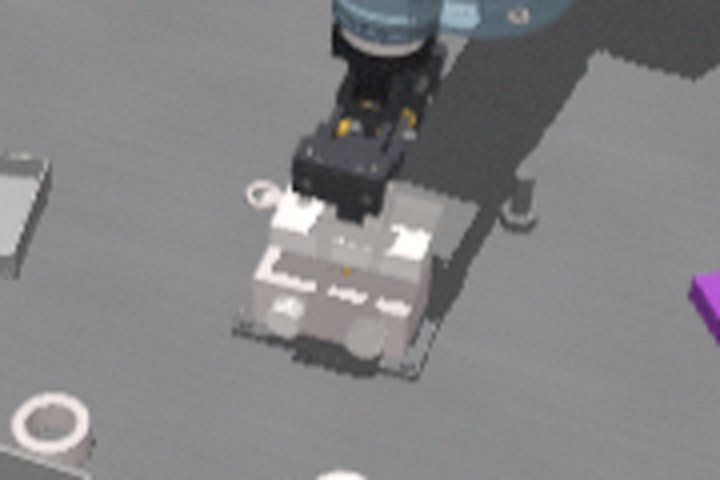

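>>> {"method": "arm_command", "body": {
  "motion": [
    [[0.55, -0.85, 0], -0.7, 255],
    [[0, 0, 0], 0, 255]
  ]
}}

```text
t: 23.98
tcp_pos: [0.535, 0.0518, 0.1435]
tcp_rot: [3.096, 0.058, 1.616]
force: [0.2, 0.7, -3.8]
finger_gap: 0.34
```

Run:
```python
from fit import *
for i in range(2): c=robot.camera('wrist');st()
held(c);st()
```

```text
24.025 tcp [0.5347 0.0521 0.1433] yaw 92.61 tilt xy deg [ 2.75 -3.17] gap 0.343 F [ 0.1  0.3 -3.7] q [-0.096  0.204  1.828 -0.058  1.057 -0.115]
24.075 tcp [0.5345 0.052  0.1433] yaw 92.61 tilt xy deg [ 2.74 -3.17] gap 0.343 F [-0.1  0.2 -2.9] q [-0.096  0.204  1.828 -0.058  1.057 -0.115]
plate (array([535.5,  50. ]), array([ 70.4, 125.2]), 2.6, 11640) (array([-0.19, -0.11]), np.float64(0.1155), 10953)
24.075 tcp [0.5345 0.052  0.1433] yaw 92.61 tilt xy deg [ 2.74 -3.17] gap 0.343 F [-0.1  0.2 -2.9] q [-0.096  0.204  1.828 -0.058  1.057 -0.115]
```

>>> {"method": "arm_command", "body": {
  "motion": [
    [[0.05, -0.15, -0.6], 0, 255],
    [[0, 0, -0.5], 0, 255]
  ]
}}

```text
t: 24.32
tcp_pos: [0.5352, 0.051, 0.132]
tcp_rot: [3.096, 0.058, 1.617]
force: [-0.5, -0.4, -3.3]
finger_gap: 0.339
```

Run:
```python
from fit import *
for i in range(2): c=robot.camera('wrist');st()
held(c);st()
```

```text
24.375 tcp [0.5347 0.051  0.1313] yaw 92.65 tilt xy deg [ 2.73 -3.16] gap 0.336 F [-0.6  0.6 -4.5] q [-0.098  0.222  1.834 -0.058  1.033 -0.117]
24.425 tcp [0.5347 0.051  0.1316] yaw 92.65 tilt xy deg [ 2.71 -3.16] gap 0.34 F [-0.7 -0.  -3.4] q [-0.098  0.222  1.834 -0.058  1.034 -0.117]
plate (array([535.4,  49.1]), array([ 70.4, 125. ]), 2.5, 11647) (array([-0.22, -0.04]), np.float64(0.1035), 10951)
24.425 tcp [0.5347 0.051  0.1316] yaw 92.65 tilt xy deg [ 2.71 -3.16] gap 0.34 F [-0.7 -0.  -3.4] q [-0.098  0.222  1.834 -0.058  1.034 -0.117]
```

>>> {"method": "arm_command", "body": {
  "motion": [
    [[0, -0.07, -0.5], 0, 255],
    [[0, 0, -0.5], 0, 255]
  ]
}}

```text
t: 24.68
tcp_pos: [0.5349, 0.0502, 0.1213]
tcp_rot: [3.096, 0.057, 1.617]
force: [-0.1, 0.8, -3.3]
finger_gap: 0.342
```

Run:
```python
from fit import *
for i in range(2): c=robot.camera('wrist');st()
held(c);look('b');save(c,'wrist15')
```

```text
24.725 tcp [0.5345 0.0502 0.1206] yaw 92.65 tilt xy deg [ 2.7  -3.16] gap 0.342 F [-1.1 -0.2 -5.3] q [-0.099  0.238  1.84  -0.059  1.011 -0.117]
24.775 tcp [0.5345 0.0503 0.1209] yaw 92.65 tilt xy deg [ 2.69 -3.15] gap 0.343 F [-0.6 -0.3 -4.1] q [-0.099  0.238  1.84  -0.059  1.012 -0.117]
plate (array([535.2,  48.4]), array([ 70.4, 124.9]), 2.6, 11638) (array([-0.25, -0.05]), np.float64(0.0928), 10958)
```

View pics/b_side.png

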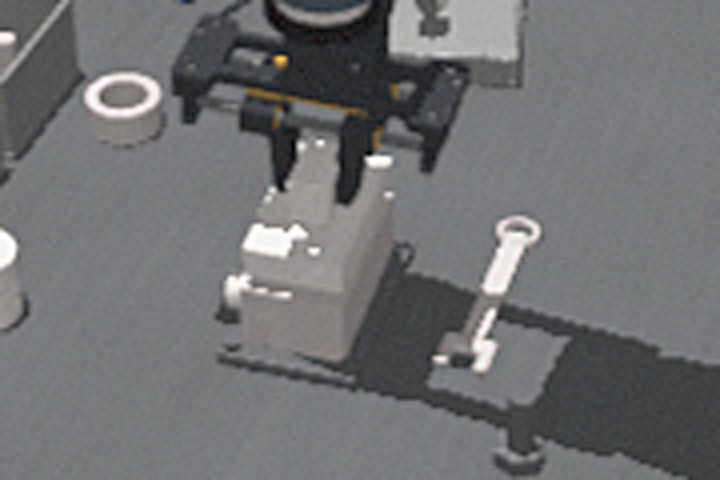

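View pics/wrist15.png

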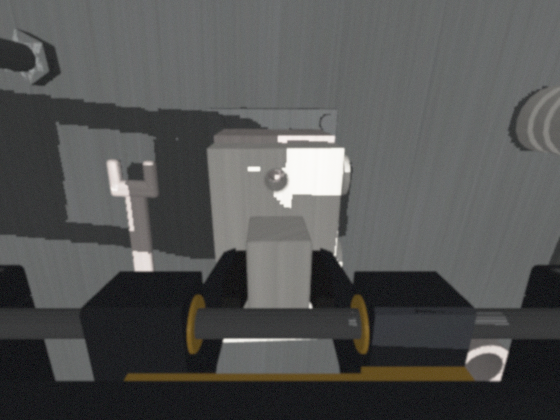

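Dowel A shows inside hole A at (276,180) with no contact force, so the cover is on the dowels. Next I press.

>>> {"method": "arm_command", "body": {
  "motion": [
    [[0, 0, -0.4], 0, 255],
    [[0, 0, -0.5], 0, 255]
  ]
}}

```text
t: 25.12
tcp_pos: [0.5358, 0.0502, 0.1141]
tcp_rot: [3.095, 0.058, 1.617]
force: [-6.0, 0.4, 11.0]
finger_gap: 0.341
```

Run:
```python
from fit import *
for i in range(2): c=robot.camera('wrist');st()
held(c)
```

```text
25.175 tcp [0.5357 0.0502 0.1138] yaw 92.65 tilt xy deg [ 2.84 -3.19] gap 0.341 F [-4.2  0.4  9.2] q [-0.099  0.25   1.842 -0.06   0.995 -0.115]
25.225 tcp [0.5358 0.0501 0.1141] yaw 92.65 tilt xy deg [ 2.84 -3.19] gap 0.342 F [-6.3  0.2  9.5] q [-0.099  0.25   1.842 -0.06   0.996 -0.115]
plate (array([536.5,  48.2]), array([ 70.4, 125.1]), 2.6, 11826) (array([-0.32, -0.04]), np.float64(0.0861), 10944)
```

>>> {"method": "arm_command", "body": {
  "motion": [
    [[-0.15, 0, -0.4], 0, 255],
    [[-0.05, 0, -0.5], 0, 255]
  ]
}}

```text
t: 25.48
tcp_pos: [0.5356, 0.0502, 0.1107]
tcp_rot: [3.092, 0.059, 1.617]
force: [-22.2, 1.6, 42.1]
finger_gap: 0.336
```

Run:
```python
from fit import *
for i in range(2): c=robot.camera('wrist');st()
held(c)
```

```text
25.525 tcp [0.5356 0.0502 0.1107] yaw 92.68 tilt xy deg [ 3.02 -3.26] gap 0.34 F [-15.    1.   29.1] q [-0.099  0.253  1.846 -0.062  0.985 -0.114]
25.575 tcp [0.5356 0.0502 0.1106] yaw 92.68 tilt xy deg [ 3.03 -3.26] gap 0.34 F [-15.1   1.3  29.9] q [-0.099  0.253  1.846 -0.062  0.985 -0.114]
plate (array([536.3,  48. ]), array([ 70.3, 125.6]), 2.6, 11985) (array([ 0.01, -0.08]), np.float64(0.0834), 11092)
```

Run:
```python
from fit import *
look('c')
for i in range(6): c=robot.camera('wrist')
st();held(c)
W=cloud(c)
# visible block top strip beyond cover and plug in tray
c=np.load('pics/c_side.npy',allow_pickle=True).item()
i=c['image'][:,:,::-1]; cv2.imwrite('pics/c_tray.png',cv2.resize(i[110:290,220:420],None,fx=3.5,fy=3.3,interpolation=cv2.INTER_CUBIC))
```

```text
25.975 tcp [0.5356 0.0501 0.1107] yaw 92.68 tilt xy deg [ 3.05 -3.26] gap 0.339 F [-14.6   1.6  29.3] q [-0.099  0.253  1.847 -0.062  0.984 -0.114]
plate (array([536.5,  48.3]), array([ 70.4, 125.1]), 2.9, 11996) (array([-0.03, -0.09]), np.float64(0.0834), 11078)
```

View pics/c_tray.png

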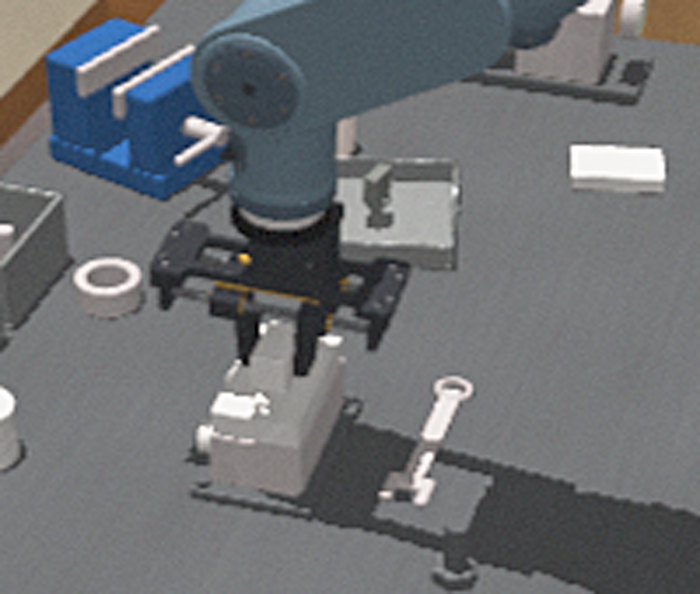

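View pics/c_scene.png

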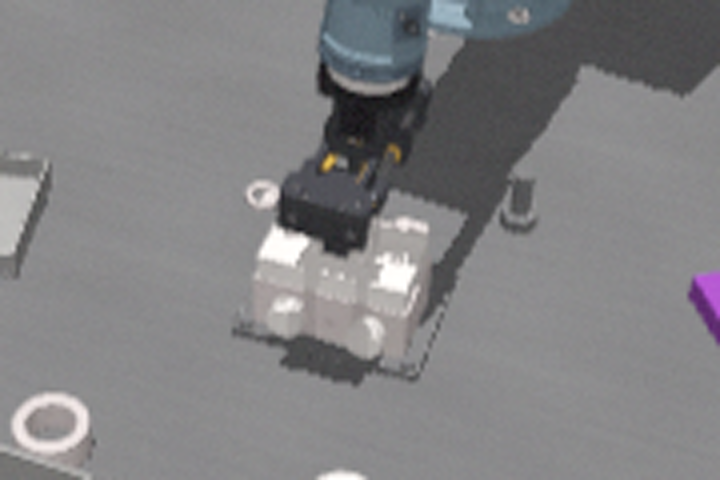

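The cover is seated with no gap, at about (265,430) in the side crop, and dowel tips show in the holes. The plug is standing in the tray at (378,190). The push holds steady at 29 N, so I'm handing in.

Run:
```python
from fit import *
st(); print(robot.close_job())
```

```text
25.975 tcp [0.5356 0.0501 0.1107] yaw 92.68 tilt xy deg [ 3.05 -3.26] gap 0.339 F [-14.6   1.6  29.3] q [-0.099  0.253  1.847 -0.062  0.984 -0.114]
the job is handed in; nothing more can be done
None
```

I pulled the plug and left it standing upright in the tray. Then I set the white cover on both dowels, pressed it flush, and handed the job in at 26.0 s, still gripping and pressing it.

Last checks:
- **Flush:** The cover's top measured 23.9 mm above the block face, where flush is 24 mm. It was level within 0.1°.
- **Push:** The downward push held steady at about 29 N. The springs need about 18 N when flush, and the cover's own weight helps.
- **Position:** The dowel tips show in the cover's holes. The plug was standing inside the tray in the last side view. I touched nothing else on the bench.

Two things were not ideal:
- **Tool tilt:** The tool leaned over during the moves, to about 4.6° at worst and 3° in x and y at the end. I spent about 10 s half-turning and moving it up and down. That removed the tilt in x, but it built up again in y and partly came back in x. The cover still came up level in the grip and stayed level.
- **Sideways force:** About 15 N of force along −x remains on the tool at the end, probably from the cover bearing on the dowels. I left it because the cover was flush and the force was steady.

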